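Show where the scrubber hangs

ROBOT

A 7-joint arm with a two-finger parallel gripper is mounted at the origin on the work surface. World frame = base frame: x ahead of the robot, y to its left, z up, the work surface at z = 0. Lengths are in m, angles in rad, forces in N, time in s.
With the tool pointing down it reaches from about 0.4 to 0.9 m from the base axis. Payload 5.6 kg.
Tool frame: the origin (TCP) lies at the very end of the fingers, on their centre line; the grasp point (between the pads) lies 19 mm behind it (grip_depth is the distance from the TCP to the grasp point, in m); z points along the fingers, y is the line along which they close (so a half turn about z gives the same grasp; the last joint's range is limited). The gripper opens to 92 mm and grips with 3 to 60 N. Pads are 20 mm wide; open, the fingers measure 128 mm over their backs; the gripper's body (75 mm by 189 mm) begins 69 mm behind the grasp point.
Start: joints at [-0.043, 0.468, -0.012, 1.603, 0.006, 1.071, -0.056], TCP at [0.65, -0, 0.182] pointing down, gripper open.
Joint ranges: [-2.53, 2.53], [-0.31, 2.02], [-1.57, 1.55], [0.28, 2.44], [-1.29, 4.43], [0.15, 1.84], [-2.92, 2.92]. Speed limits (rad/s): [2.57, 2.57, 3.14, 3.14, 3.14, 3.14, 3.14].

INTERFACE

Orientations are given as a unit quaternion [w, x, y, z].
In Python, from bench import * gives the robot as it stands.
- The arm moves only by the tool move_arm, never from a script. Its argument "rows" is a list of rows, each a list of 3 entries, a list of its own where there are three numbers: the closure, from -1 (fully open) to 1 (shut), then the shift along the tool's x, y, z in m, then the turn, a rotation vector about the tool's x, y, z in degrees. A call has 1 to 8 rows; each row is the pose to reach, as a shift and turn from the pose commanded when the call began, along the tool's axes at that moment; what a row does not reach only later rows make up. A row lasts 1/10 s, in which the tool goes at most 50 mm and 8.59 degrees, less where a joint would pass 70% of its speed; a pose out of reach is approached as far as the arm can. A call with a gripper value outside its range is refused whole. The fingers move at their own pace and stop on an object; the grip force is fixed at half the most. Time passes only in rows, so rows that repeat a pose let the fingers close. It gives the time, the measured TCP pose, the force, the opening and the grip force at its end, in the units of the state.
- state(): the state, without advancing time (a new reading comes with each control period).
- snapshot(name): name is "scene" or "side" or "wrist"; returns the picture (384x512x3 uint8, blue, green, red); there is no depth.
- camera_params(name): a dict with "fx", "fy", "cx", "cy" (pixels), "view" (4x4, takes a point from world to camera coordinates). Camera axes: x right, y up, looking along -z (the intrinsics and any distortion apply to the point x, -y, -z); pixel columns grow to the right and rows downward; lengths in m; the calibration is good to about 2 mm. A picture is of the moment at which its call begins: read the wrist's pose just before it. camera_params takes no time and is no camera call; for the wrist camera it gives the pose at the moment of the call.
- hand_in(): hands the job in; it is judged then, once.
The state is a dict: "clock": time; "joint_pos": joint angles; "dq": joint speeds; "joint_efforts": joint torques, N m; "ee_pos": TCP position; "tool_rot": TCP orientation; "force": force on the tool from outside, world axes, zero at the start; "moment": the same for the moment, N m; "opening": opening from 0.0 (shut) to 1.0 (fully open); "gripper_force": force on a finger pad.
Only numpy, scipy, OpenCV 4.12 (cv2) and the standard library are available. Lean on these libraries where they do the work, as an engineer would, in place of code of your own. Each camera call takes 0.05 s, during which the arm holds its last target. There are 200 camera calls.

TASK

Show the next bather where the scrubber belongs: with the fingertips, point down at the middle of the loofah-shaped scrubber on the ledge from about two centimetres above it, and stay there for two seconds. Then point down in the same way at the upturned tip of the one hook on the rail that has nothing hanging from it, stay there for two seconds, and finish still pointing at it. Touch nothing and shift nothing on the way, and do not point at a hook that is in use.

Things in the scene. Friction and masses are not known exactly. Their poses are not given: they have to be found in the camera images.
- scrubber_top (a point): Top of the middle of the silicone scrubber shaped like a loofah: a beige ribbed, slightly waisted cylinder 94 mm long and about 45 mm thick lying on the ledge, with a small carrying loop at one end (107 mm in all, along its x axis). The point is 45 mm above the ledge; z is up.
- hook_empty_tip (a point): Point at the very top of the small ball (14 mm across) on the upturned tip of the one chrome hook with nothing hanging from it. Height 206 mm above the ledge; z is up.
- hook_brush_tip (a point): Point at the very top of the small ball (14 mm across) on the upturned tip of the hook from which a wooden bath brush hangs (in use).
- hook_ladle_tip (a point): Point at the very top of the small ball (14 mm across) on the upturned tip of the hook from which a small aluminium ladle hangs (in use).
- hook_file_tip (a point): Point at the very top of the small ball (14 mm across) on the upturned tip of the hook from which a grey foot file hangs (in use).
- parapet: Low sandstone parapet on the robot's left, 420 mm along its x axis (roughly the robot's x), 80 mm thick, 220 mm high; origin at the centre of its underside. On its -y face, a level chrome rail (12 mm bar, axis 190 mm up) carries four hooks 65 mm apart, in any order; their tips stand 78 mm out from that face, 118 mm from the origin along -y, higher than the rail.
- lota: Loose round aluminium lota (water pot), 98 mm across, 92 mm high; origin at the centre of its underside.
- soap_case: Loose closed yellow plastic soap case, 99 x 69 x 38 mm high; origin at the centre of its underside.
- tumbler: Loose steel tumbler, 72 mm across the rim, 100 mm high; origin at the centre of its underside.
- oil_bottle: Loose white plastic bottle, 52 mm across, 140 mm high; origin at the centre of its underside.
- pumice: Loose grey pumice stone, a smooth rounded block 90 x 50 x 34 mm high; origin at the centre of its underside.
- nail_brush: Loose wooden nail brush, bristles down, 88 x 40 x 43 mm high; origin at the centre of its underside.
- mug: Loose white plastic mug, 80 mm across the rim, 82 mm high, handle reaching 60 mm from its axis; origin at the centre of its underside.
Mind the look-alikes: they are no part of the job. What is shaped like the part that bears scrubber_top but blue, orange or purple is not meant.

How it is judged:
By the outcome, as a careful person would: the job done as asked, in the order asked, and still so for the second after the job is handed in, with the robot touching nothing.
It also fails if it takes over 38 s, if anything falls off the work surface, if the arm or the gripper's body presses on something with over 40 N, if the wrist force passes 120 N, or if a joint passes its speed limit or range.

## Working session

There is one attempt and no reset: what is moved stays moved. The work goes in short steps, Python scripts to look and compute and a tool call to move; the robot and the scene stay as the last step left them, time stands still between calls to the robot, and variables do not carry over. Pictures are saved under pics/ and viewed, at most 10 in all, crops included, and the job is handed in when it is done.

Besides the shell and the picture viewer there is one more tool, called by a JSON object that holds its "fn" and its "kwargs". move_arm: Moves the arm, as the interface text tells. Its arguments: {"type":"object","properties":{"rows":{"type":"array"}},"required":["rows"]}

```bash
mkdir -p pics; python3 - <<'E'
from bench import *
import cv2,numpy as np
for n in ("scene","side","wrist"):
    p=camera_params(n); im=snapshot(n); cv2.imwrite(f"pics/{n}0.png",im)
    print(n,{k:(np.round(v,4).tolist() if k=="view" else v) for k,v in p.items()})
a=cv2.imread("pics/scene0.png");
cv2.imwrite("pics/scene0b.png",cv2.resize(a,(800,600)))
b=cv2.imread("pics/side0.png");cv2.imwrite("pics/side0b.png",cv2.resize(b,(800,600)))
s=state();print(s["clock"],s["ee_pos"],s["tool_rot"])
E
```

```text
scene {'fx': 375.8746929882777, 'fy': 375.8746929882777, 'cx': 255.42176207622353, 'cy': 192.88579246204134, 'view': [[0.1802, 0.9834, -0.0225, -0.21], [-0.6697, 0.1394, 0.7294, 0.2458], [0.7204, -0.1164, 0.6837, -1.4277], [0.0, 0.0, 0.0, 1.0]]}
side {'fx': 392.3690804988758, 'fy': 392.3690804988758, 'cx': 254.52045390517023, 'cy': 193.81000827405435, 'view': [[-0.7739, -0.6331, -0.0184, 0.4846], [0.4777, -0.6025, 0.6394, -0.2773], [-0.4159, 0.486, 0.7687, -0.9714], [0.0, 0.0, 0.0, 1.0]]}
wrist {'fx': 309.836246686973, 'fy': 309.836246686973, 'cx': 257.26553898556, 'cy': 190.6807872144793, 'view': [[1.0, 0.0, -0.0006, -0.6497], [-0.0002, 0.9632, -0.2688, 0.0302], [0.0006, 0.2688, 0.9632, -0.3908], [0.0, 0.0, 0.0, 1.0]]}
0.15 [ 6.49502325e-01 -6.16021183e-05  1.80945529e-01] [-4.50289029e-04  7.07138610e-01  7.07074610e-01 -5.28650082e-04]
```

View pics/scene0b.png

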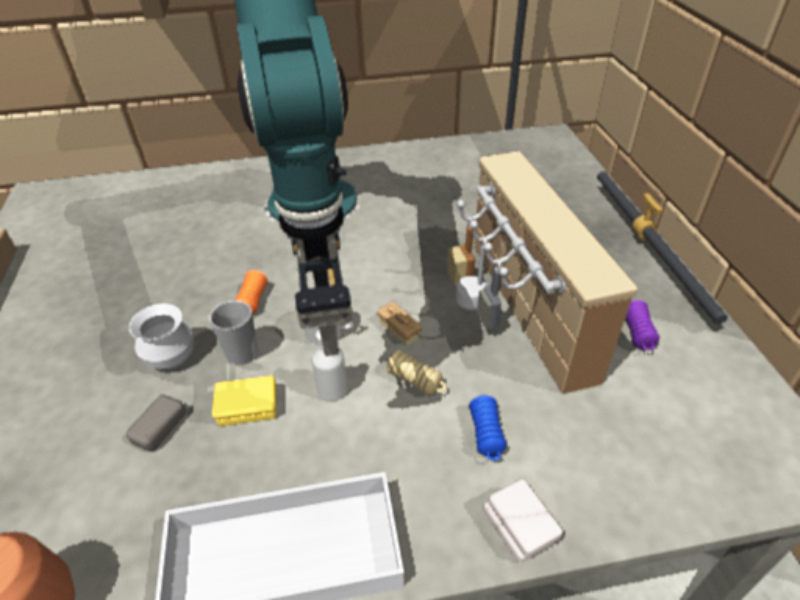

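View pics/side0b.png

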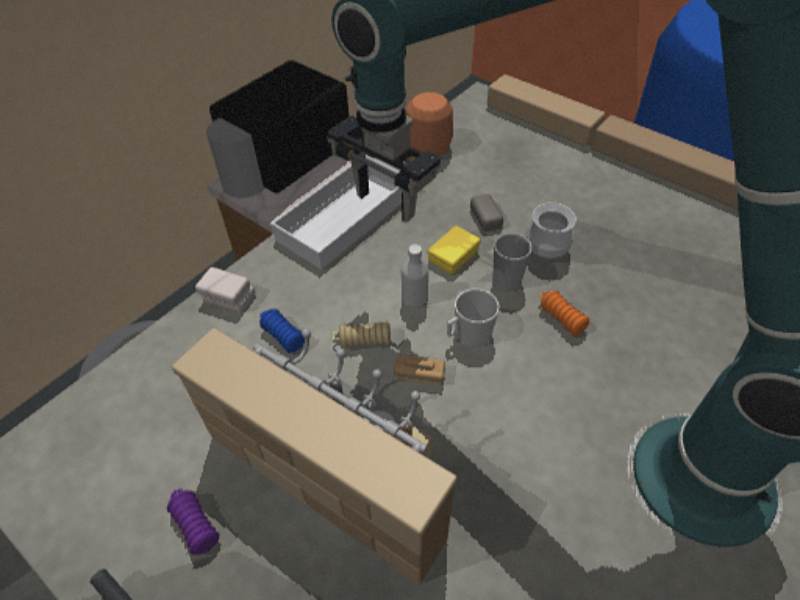

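```bash
python3 - <<'E'
import cv2,numpy as np
a=cv2.imread("pics/scene0.png")[110:270,240:400]; b=cv2.imread("pics/side0.png")[195:300,150:290]
A=cv2.resize(a,(600,600),interpolation=cv2.INTER_CUBIC);cv2.imwrite("pics/c1.png",A)
cv2.imwrite("pics/c2.png",cv2.resize(b,(800,600),interpolation=cv2.INTER_CUBIC))
E
```

```text
(no output)
```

View pics/c1.png

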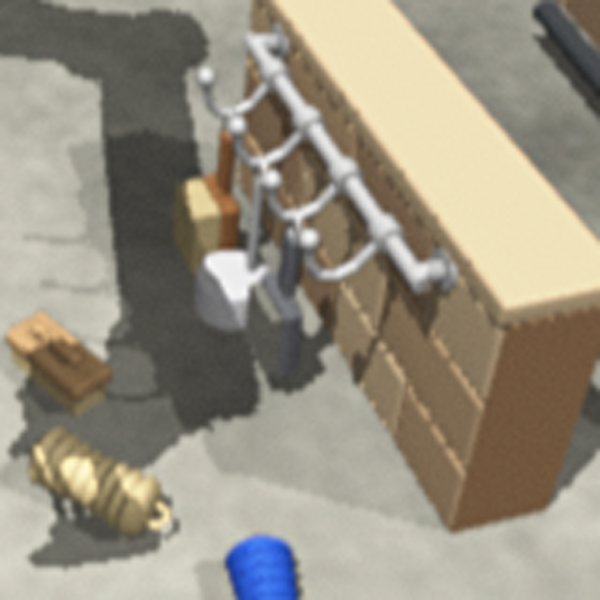

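View pics/c2.png

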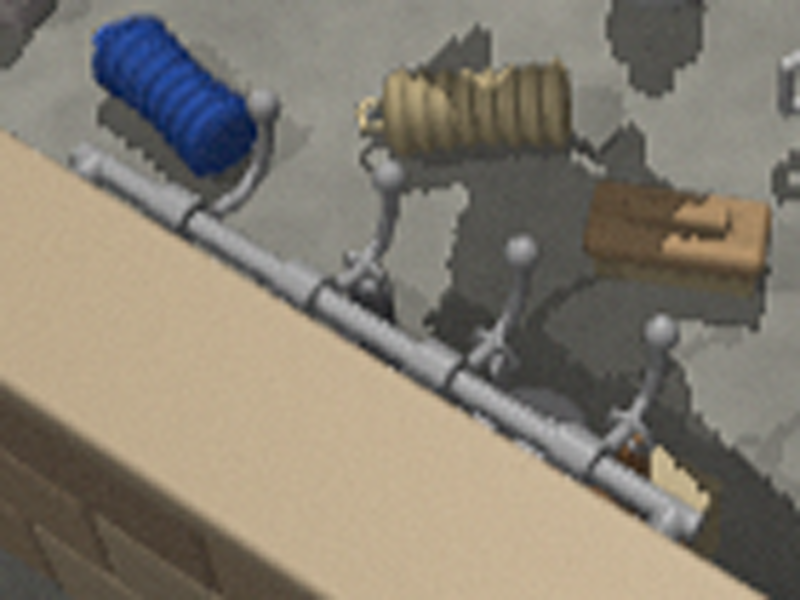

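The beige loofah is at scene-crop (97,482) and side-crop (478,110). The look-alikes, in the 800x600 scene view, are orange (252,290), blue (488,427) and purple (642,325), with the nail brush at (400,322). The four hook tips are at scene-crop (206,75), (236,125), (270,178) and (308,238). The first three carry the brush, ladle and file. The last, at side-crop (263,103), has no loop on it and is the empty one.

```bash
cat > h.py <<'E'
from bench import *
import cv2,numpy as np
def P(n):
    p=camera_params(n); K=np.array([[p["fx"],0,p["cx"]],[0,p["fy"],p["cy"]],[0,0,1]])
    return K@np.diag([1,-1,-1])@np.array(p["view"])[:3]
def proj(n,X):
    q=P(n)@np.append(X,1); return q[:2]/q[2]
def tri(n1,a,n2,b):
    X=cv2.triangulatePoints(P(n1),P(n2),np.array(a,float).reshape(2,1),np.array(b,float).reshape(2,1))[:,0]
    X=X[:3]/X[3]; return X,np.linalg.norm(proj(n1,X)-a),np.linalg.norm(proj(n2,X)-b)
def plane(n,a,z):
    M=P(n); A=np.c_[M[:,:2],-np.array([*a,1])]; return np.linalg.solve(A,-(M[:,2]*z+M[:,3]))[:2]
E
python3 - <<'E'
from h import *
c=lambda u:np.array([240,110])+(np.array(u)+.5)/3.75-.5
s=lambda u:np.array([150,195])+(np.array(u)+.5)/5.714-.5
for a,b in [((206,75),(660,331)),((236,125),(521,249)),((270,178),(388,173)),((308,238),(263,103)),((97,482),(478,110))]:
    X,e,f=tri("scene",c(a),"side",s(b)); print(X.round(4),round(e,2),round(f,2))
print(plane("scene",c((97,482)),.025),plane("side",s((478,110)),.025),"ends",plane("scene",c((45,458)),.025),plane("scene",c((145,510)),.025))
st=state();print(st["ee_pos"],st["opening"])
E
```

```text
[0.377  0.2612 0.2008] 0.4 0.48
[0.4422 0.266  0.2004] 0.37 0.41
[0.507  0.2719 0.2009] 0.45 0.46
[0.5715 0.2779 0.2001] 0.39 0.37
[0.5972 0.132  0.0211] 0.09 0.08
[0.6002577  0.13118868] [0.59518482 0.13428924] ends [0.57099849 0.09910241] [0.63141801 0.15869044]
[ 6.49502325e-01 -6.16021183e-05  1.80945529e-01] 0.9991483381012571
```

{"fn": "move_arm", "kwargs": {"rows": [[1,[0.02,-0.008,0],[0,0,0]],[1,[0.045,-0.018,0],[0,0,0]],[1,[0.07,-0.028,0],[0,0,0]],[1,[0.095,-0.038,0],[0,0,0]],[1,[0.115,-0.046,0],[0,0,0]],[1,[0.13,-0.052,0],[0,0,0]],[1,[0.132,-0.053,0],[0,0,0]],[1,[0.132,-0.053,0],[0,0,0]]]}}

```text
clock: 0.95
ee_pos: [0.5971, 0.1316, 0.1816]
tool_rot: [0.0, 0.707, 0.707, -0.0]
force: [0.3, 0.2, -0.1]
opening: 0.325
gripper_force: 0.0
```

```bash
python3 - <<'E'
from h import *
s=state();print(s["clock"],s["ee_pos"],s["opening"])
im=snapshot("wrist");cv2.imwrite("pics/w1.png",im)
print(proj("wrist",[.597,.132,.022]),proj("wrist",[.5715,.278,.2]),proj("wrist",[.597,.132,.045]))
np.save("P1.npy",P("wrist"))
E
```

```text
0.95 [0.59713095 0.1316234  0.18163403] 0.32480740727268254
[256.43079403 169.14700045] [205.64308363 -40.04842071] [256.40079516 173.30210633]
```

View pics/w1.png

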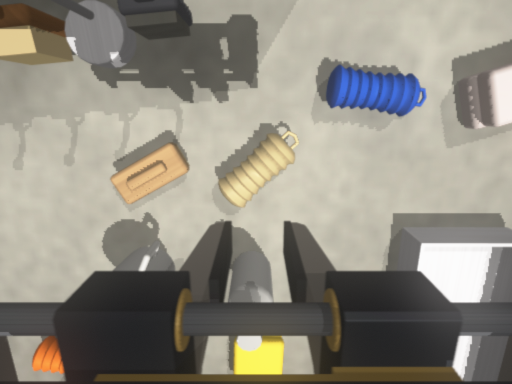

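The wrist view shows the beige scrubber centred at about (257,170), against a predicted (256,169), so the position is confirmed. Descending.

{"fn": "move_arm", "kwargs": {"rows": [[1,[0,0,0.015],[0,0,0]],[1,[0,0,0.035],[0,0,0]],[1,[0,0,0.06],[0,0,0]],[1,[0,0,0.085],[0,0,0]],[1,[0,0,0.1],[0,0,0]],[1,[0,0,0.11],[0,0,0]],[1,[0,0,0.116],[0,0,0]],[1,[0,0,0.116],[0,0,0]]]}}

```text
clock: 1.8
ee_pos: [0.5969, 0.1317, 0.0652]
tool_rot: [-0.0, 0.707, 0.707, -0.0]
force: [0.1, -0.1, 0.3]
opening: 0.006
gripper_force: 0.0
```

```bash
python3 - <<'E'
from h import *
s=state();print(s["clock"],s["ee_pos"],s["opening"],s["force"])
a=snapshot("side")[195:300,190:330];b=snapshot("scene")[190:274,210:322]
cv2.imwrite("pics/m1.png",np.hstack([cv2.resize(a,(400,300)),cv2.resize(b,(400,300))]))
E
```

```text
1.8 [0.59694517 0.13170593 0.06520276] 0.006206507371108391 [ 0.13449591 -0.09873542  0.31843788]
```

View pics/m1.png

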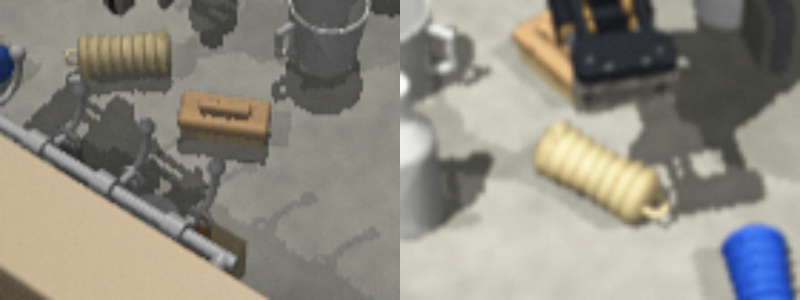

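The gripper does not appear over the scrubber in either view, although the pose says it should, so I'll check with full pictures.

```bash
python3 - <<'E'
from h import *
s=state();print(s["clock"],s["ee_pos"],s["opening"],s["joint_pos"])
a=snapshot("side");b=snapshot("scene");w=snapshot("wrist")
X=s["ee_pos"]
for n,i in(("side",a),("scene",b),("wrist",w)):
    q=proj(n,X);print(n,q,proj(n,[.5715,.278,.206]));cv2.drawMarker(i,tuple(int(v) for v in q),(0,0,255),0,9)
M=np.load("P1.npy");q=M@[.5971,.1316,.1816,1];print("w1 tcp",q[:2]/q[2])
z=np.zeros((600,800,3),np.uint8);r=lambda i:cv2.resize(i,(400,300),interpolation=cv2.INTER_AREA)
z[:300,:400]=r(a);z[:300,400:]=r(b);z[300:,:400]=r(w);cv2.imwrite("pics/full.png",z)
print(state()["clock"])
E
```

```text
1.9 [0.59771831 0.13209324 0.06644044] 0.007082274137136161 [-0.23255535  0.53984113 -0.05251176  1.78534818  0.03714807  0.81589014
 -0.30321855]
side [232.19553806 204.06655837] [195.59573196 210.98454724]
scene [265.58089851 226.94473707] [322.41562216 171.32152033]
wrist [256.75074901 217.2786176 ] [  67.64569726 -420.94434088]
w1 tcp [256.24047526 216.08595226]
2.05
```

View pics/full.png

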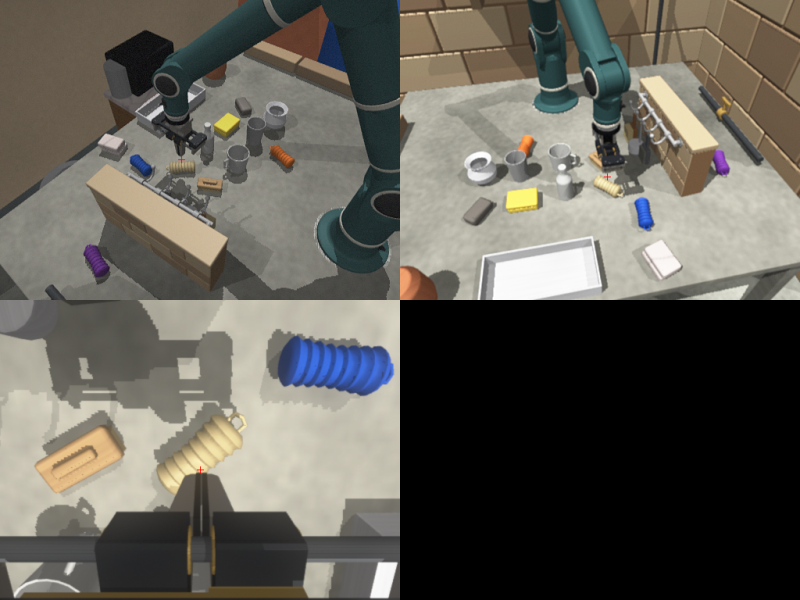

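The marker sits on the fingertips just above the beige scrubber, side full view (181,160) and wrist (200,470). My crop had simply cut the gripper off. Holding here.

{"fn": "move_arm", "kwargs": {"rows": [[1,[0,0,0],[0,0,0]],[1,[0,0,0],[0,0,0]],[1,[0,0,0],[0,0,0]],[1,[0,0,0],[0,0,0]],[1,[0,0,0],[0,0,0]],[1,[0,0,0],[0,0,0]],[1,[0,0,0],[0,0,0]],[1,[0,0,0],[0,0,0]]]}}

```text
clock: 2.85
ee_pos: [0.597, 0.132, 0.0656]
tool_rot: [-0.0, 0.707, 0.707, -0.0]
force: [-0.2, 0.0, -0.3]
opening: 0.002
gripper_force: 0.0
```

{"fn": "move_arm", "kwargs": {"rows": [[1,[0,0,0],[0,0,0]],[1,[0,0,0],[0,0,0]],[1,[0,0,0],[0,0,0]],[1,[0,0,0],[0,0,0]],[1,[0,0,0],[0,0,0]],[1,[0,0,0],[0,0,0]],[1,[0,0,0],[0,0,0]],[1,[0,0,0],[0,0,0]]]}}

```text
clock: 3.65
ee_pos: [0.597, 0.132, 0.0657]
tool_rot: [-0.0, 0.707, 0.707, 0.0]
force: [0.3, -0.3, 0.0]
opening: 0.008
gripper_force: 0.0
```

{"fn": "move_arm", "kwargs": {"rows": [[1,[0,0,0],[0,0,0]],[1,[0,0,0],[0,0,0]],[1,[0,0,0],[0,0,0]],[1,[0,0,0],[0,0,0]],[1,[0,0,0],[0,0,0]],[1,[0,0,0],[0,0,0]],[1,[0,0,0],[0,0,0]],[1,[0,0,0],[0,0,0]]]}}

```text
clock: 4.45
ee_pos: [0.597, 0.1319, 0.0657]
tool_rot: [0.0, 0.707, 0.707, -0.0]
force: [-0.1, 0.6, 0.3]
opening: 0.005
gripper_force: 0.0
```

{"fn": "move_arm", "kwargs": {"rows": [[1,[0,0,-0.02],[0,0,0]],[1,[0,0,-0.05],[0,0,0]],[1,[0,0,-0.085],[0,0,0]],[1,[0,0,-0.12],[0,0,0]],[1,[0,0,-0.155],[0,0,0]],[1,[0,0,-0.185],[0,0,0]],[1,[0,0,-0.205],[0,0,0]],[1,[0,0,-0.21],[0,0,0]]]}}

```text
clock: 5.25
ee_pos: [0.5983, 0.1323, 0.2785]
tool_rot: [0.001, 0.707, 0.707, 0.002]
force: [0.1, 0.4, -0.8]
opening: 0.005
gripper_force: 0.0
```

{"fn": "move_arm", "kwargs": {"rows": [[1,[0.015,-0.004,0],[0,0,0]],[1,[0.035,-0.009,0],[0,0,0]],[1,[0.055,-0.014,0],[0,0,0]],[1,[0.075,-0.019,0],[0,0,0]],[1,[0.09,-0.023,0],[0,0,0]],[1,[0.1,-0.0255,0],[0,0,0]],[1,[0.1,-0.0255,0],[0,0,0]],[1,[0.1,-0.0255,0],[0,0,0]]]}}

```text
clock: 6.05
ee_pos: [0.5716, 0.2313, 0.2753]
tool_rot: [0.0, 0.707, 0.707, -0.0]
force: [0.1, 0.4, -1.0]
opening: 0.001
gripper_force: 0.0
```

```bash
python3 - <<'E'
from h import *
s=state();print(s["clock"],s["ee_pos"],s["opening"])
for x,y in((.507,.2719),(.5715,.278)): print(proj("wrist",[x,y,.199]),proj("wrist",[x,y+.01,.199]))
np.save("P2.npy",P("wrist"));w=snapshot("wrist");cv2.imwrite("pics/w2.png",w)
E
```

```text
6.05 [0.5716295  0.23130598 0.27529007] 0.0008695203521399162
[184.94168016 145.09177625] [184.23039377 133.83741855]
[256.63361238 138.21535683] [256.62230611 126.82718161]
```

View pics/w2.png

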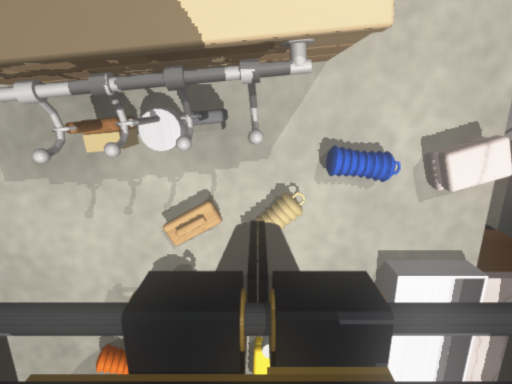

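The empty hook's tip is at wrist pixel (256,137), against a predicted (257,138). The other three hooks, at (184,143), (112,150) and (41,156), carry items. I'll go over the empty tip, then descend.

{"fn": "move_arm", "kwargs": {"rows": [[1,[0.02,0,0],[0,0,0]],[1,[0.04,0,0],[0,0,0]],[1,[0.047,0,0],[0,0,0]],[1,[0.047,0,0.01],[0,0,0]],[1,[0.047,0,0.025],[0,0,0]],[1,[0.047,0,0.04],[0,0,0]],[1,[0.047,0,0.049],[0,0,0]],[1,[0.047,0,0.049],[0,0,0]]]}}

```text
clock: 6.9
ee_pos: [0.5706, 0.2777, 0.2243]
tool_rot: [-0.0, 0.707, 0.707, -0.002]
force: [0.1, -0.0, -0.3]
opening: 0.003
gripper_force: 0.0
```

```bash
python3 - <<'E'
from h import *
s=state();print(s["clock"],s["ee_pos"],s["force"])
a=snapshot("side")[130:280,120:320];b=snapshot("scene")[70:220,230:430]
cv2.imwrite("pics/f.png",np.hstack([cv2.resize(a,(400,300)),cv2.resize(b,(400,300))]))
E
```

```text
6.9 [0.57056617 0.27766008 0.22425697] [ 0.10791638 -0.04542834 -0.27448485]
```

View pics/f.png

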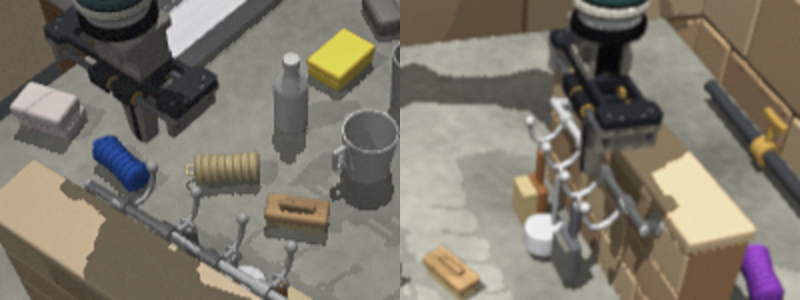

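The fingertips sit just above the empty hook's ball, side (150,140 with the ball at 152,168) and scene (590,170). Nothing is disturbed. Holding for more than two seconds.

{"fn": "move_arm", "kwargs": {"rows": [[1,[0,0,0],[0,0,0]],[1,[0,0,0],[0,0,0]],[1,[0,0,0],[0,0,0]],[1,[0,0,0],[0,0,0]],[1,[0,0,0],[0,0,0]],[1,[0,0,0],[0,0,0]],[1,[0,0,0],[0,0,0]],[1,[0,0,0],[0,0,0]]]}}

```text
clock: 7.8
ee_pos: [0.5715, 0.279, 0.2267]
tool_rot: [0.0, 0.707, 0.707, -0.0]
force: [-0.1, -0.1, -0.1]
opening: 0.005
gripper_force: 0.0
```

{"fn": "move_arm", "kwargs": {"rows": [[1,[0,0,0],[0,0,0]],[1,[0,0,0],[0,0,0]],[1,[0,0,0],[0,0,0]],[1,[0,0,0],[0,0,0]],[1,[0,0,0],[0,0,0]],[1,[0,0,0],[0,0,0]],[1,[0,0,0],[0,0,0]],[1,[0,0,0],[0,0,0]]]}}

```text
clock: 8.6
ee_pos: [0.5715, 0.279, 0.2267]
tool_rot: [0.0, 0.707, 0.707, 0.0]
force: [-0.4, -0.7, -0.3]
opening: 0.003
gripper_force: 0.0
```

{"fn": "move_arm", "kwargs": {"rows": [[1,[0,0,0],[0,0,0]],[1,[0,0,0],[0,0,0]],[1,[0,0,0],[0,0,0]],[1,[0,0,0],[0,0,0]],[1,[0,0,0],[0,0,0]],[1,[0,0,0],[0,0,0]],[1,[0,0,0],[0,0,0]],[1,[0,0,0],[0,0,0]]]}}

```text
clock: 9.4
ee_pos: [0.5715, 0.279, 0.2267]
tool_rot: [0.0, 0.707, 0.707, -0.0]
force: [-0.2, -0.0, 0.3]
opening: 0.006
gripper_force: 0.0
```

```bash
python3 -c "
from bench import *
s=state();print(s['clock'],s['ee_pos']);print(hand_in())"
```

```text
9.4 [0.57152839 0.27895638 0.22666305]
the job is handed in; nothing more can be done
None
```

I pointed at the middle of the beige scrubber and then at the empty hook's tip, each from about 2 cm above for over 2 s, and handed in at 9.4 s still pointing at the hook; the forces and pictures showed no contact, and the hand-in gave no verdict.

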